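# Gauge the gap and fit the socket on the stop's nut

### The arm

A 6-joint arm with a two-finger parallel gripper is mounted at the origin on the work surface. World frame = base frame: x ahead of the robot, y to its left, z up, the work surface at z = 0. Lengths are in m, angles in degrees, forces in N, time in s.
With the tool pointing down it reaches from about 0.4 to 0.825 m from the base axis. Payload 7 kg.
Tool frame: the origin (TCP) lies at the centre of the arm's flange, where the gripper is bolted on; the fingertips stand 178 mm ahead of it and the grasp point (between the pads) lies 159 mm ahead of it (tip_reach is the distance from the TCP to the fingertips, in m); z points along the fingers, y is the line along which they close (so a half turn about z gives the same grasp; the last joint's range is limited). The gripper opens to 88 mm and grips with 3 to 60 N. Pads are 19 mm wide; open, the fingers measure 130 mm over their backs; the gripper's body (78 mm by 193 mm) begins 47 mm behind the grasp point.
Start: joints at [-57.405, 20.546, 0.682, 0, -70.136, -16.507], TCP at [0.187, -0.649, 0.405] pointing down, gripper open.
Joint ranges: [-176.03, 176.03], [-82.01, 121.73], [-58.28, 71.71], [-173.87, 95.51], [-174.79, -0.11], [-173.66, 173.66]. Speed limits (degrees/s): [136.94, 136.94, 172.46, 180, 180, 180].

### API

Orientations are given as [roll, pitch, yaw] about the fixed x, y, z axes, in that order (R = Rz(yaw) Ry(pitch) Rx(roll)).
In Python, from plant import * gives the robot as it stands.
- The arm moves only by the shell command python3 -m handwheel 'ROWS'. ROWS is JSON, a list of rows, each a list of 7 numbers: the opening, from -1 (shut) to 1 (fully open), then the shift along the tool's x, y, z as a fraction of full scale, then the turn, a rotation vector about the tool's x, y, z as a fraction of full scale. A call has 1 to 5 rows; each row shifts and turns the commanded pose from where the row before left it, along the tool's axes as they then stand; what a row does not reach is not made up. Full scale, the value 1, is 0.025 m for a shift and 6 degrees for a turn. A row lasts 1/8 s, in which the tool goes at most 62.5 mm and 10.7 degrees, less where a joint would pass 70% of its speed; a pose out of reach is approached as far as the arm can. A call with a number of a shift or a turn outside -1 to 1 is refused whole. A call with a gripper value outside its range is refused whole. The fingers move at their own pace and stop on an object; the grip force is fixed at half the most. Time passes only in rows, so rows that do not move let the fingers close. It gives the time, the measured TCP pose, the force, the opening and the grip force at its end, in the units of the state.
- get_obs(): the state, without advancing time (a new reading comes with each control period).
- snapshot(name): name is "side" or "top"; returns a dict with "color" (384x512x3 uint8, red, green, blue), "fx", "fy", "cx", "cy" (pixels), "R" (3x3) and "t" (3): a world point X has camera coordinates R X + t. Camera axes: x right, y down, z forward; pixel columns grow to the right and rows downward; lengths in m; the calibration is good to about 2 mm. A picture is of the moment at which its call begins. There is no depth.
- close_job(): hands the job in; it is judged then, once.
The state is a dict: "clock": time; "joint_pos": joint angles; "qvel": joint speeds; "tau": joint torques, N m; "tool_pos": TCP position; "orientation": TCP orientation; "force": force on the tool from outside, world axes, zero at the start; "moment": the same for the moment, N m; "opening": finger opening in m; "gripper_force": force on a finger pad.
Only numpy, scipy, OpenCV 4.12 (cv2) and the standard library are available. Lean on these libraries where they do the work, as an engineer would, in place of code of your own. Each camera call takes 0.05 s, during which the arm holds its last target. There are 200 camera calls.

### The job

The carved beam nose lies just short of the end stop on the jig: take the gauge out of its rack, put its blade down into the middle of the gap between nose and stop until its collar rests on the wood, and leave it standing there so the gap cannot shift. Then find which deep socket fits the nut on that end stop, trying them on it as needed (one too big drops over loosely and is no good), and finish still gripping the one that fits, upright and fully home over the nut, ready for the ratchet. The sockets you do not use must stand upright in their tray, and the other hand tools stay where they lie.

Things in the scene. Friction and masses are not known exactly. Their poses are not given: they have to be found in the camera images.
- gauge_handle (a point): Centre of the gauge's wooden handle, 26 mm wide (its x), 20 mm thick (y), 60 mm tall (z up). Under it are a steel collar 36 x 28 x 5 mm and a flat blade, 45 mm long, 30 mm wide (x), 5 mm thick (y; tapered to 2 mm over the last 10 mm): collar's underside 35 mm below this point, blade's tip 80 mm below. It stands loose in a slot of the rack, collar on top; lift it straight up 50 mm.
- rack: Light wood block, 70 (x) x 120 (y) mm, 56 mm high, with slots, fixed; origin under its centre. The gauge stands 30 mm along its +y.
- gap (a point): Middle of the gap's mouth, level with the wood on both sides, 78 mm above the bench. The gap runs 60 mm along x, is 7 mm wide along y, 60 mm deep, open above, upper edges bevelled 3 mm. Light-wood beam nose on its +y side (beam 105 mm wide, runs on along +y; a clamp 44 mm high stands on it 275 mm away), dark end stop on its -y side, 90 (x) x 110 (y) mm. Fixed.
- stop_bolt (a point): Where the bolt comes up through the end stop's wooden top, 70 mm along -y from the gap; axes as gap. The nut to work on stands here; the other nut is on the side stop beside the beam. A 19 mm nut is 11 mm high with its bolt 12 mm thick and 8 mm proud of it; a 24 mm nut is 15 mm high, its bolt 16 mm thick, 10 mm proud.
- nut_a_seat (a point): One of the two nuts: this point is on its bolt's axis, at the nut's underside, on the 50 mm square, 4 mm thick washer that lies on the stop. z up; x points at a corner of the nut (repeats every 60 degrees). The nut is tight, its top edge bevelled 2 mm. A socket is fully home when its mouth stands on the washer. Size: one of the two nuts is 19, the other 24 mm; which is not told.
- nut_b_seat (a point): One of the two nuts: this point is on its bolt's axis, at the nut's underside, on the 50 mm square, 4 mm thick washer that lies on the stop. z up; x points at a corner of the nut (repeats every 60 degrees). The nut is tight, its top edge bevelled 2 mm. A socket is fully home when its mouth stands on the washer. Size: one of the two nuts is 19, the other 24 mm; which is not told.
- socket_19_mid (a point): Centre, half-way up, of the 19 mm deep socket: plain steel cylinder, 28 mm outside, 76 mm tall, standing mouth down in the tray. Its six-sided bore, open below, is 20.2 mm across flats, 42 mm deep, flared 1.6 mm at the mouth; above it is solid. Goes on a 19 mm nut, stays perched on a 24 mm one. z is its axis, up; x points at a corner of the bore (repeats every 60 degrees).
- socket_24_mid (a point): Centre, half-way up, of the 24 mm deep socket: plain steel cylinder, 34 mm outside, 76 mm tall, standing mouth down in the tray. Its six-sided bore, open below, is 25.2 mm across flats, 42 mm deep, flared 1.6 mm at the mouth; above it is solid. Goes on a 24 mm nut, drops loosely over a 19 mm one. z is its axis, up; x points at a corner of the bore (repeats every 60 degrees).
- socket_30_mid (a point): Centre, half-way up, of the 30 mm deep socket: plain steel cylinder, 42 mm outside, 76 mm tall, standing mouth down in the tray. Its six-sided bore, open below, is 31.2 mm across flats, 42 mm deep, flared 1.6 mm at the mouth; above it is solid. Too big for both nuts. z is its axis, up; x points at a corner of the bore (repeats every 60 degrees).
- tray_floor (a point): Centre of the socket tray's floor, 3 mm above the bench. Fixed dark steel tray 90 mm (x) by 270 mm (y), rim 14 mm above the bench, walls 3 mm thick. The sockets stand in a row along its y, 85 mm apart, in any order.
- gauge: The gauge as a whole (see gauge_handle); origin at the blade's tip. Held across its thickness it cannot swing out of line with the gap. 110 g.
- socket_19: The 19 mm socket as a whole; origin at the centre of its mouth. 0.17 kg.
- socket_24: The 24 mm socket as a whole; origin at the centre of its mouth. 0.24 kg.
- socket_30: The 30 mm socket as a whole; origin at the centre of its mouth. 0.36 kg.
- mallet: Wooden mallet lying on the bench, head 68 mm thick and 100 mm long, handle along its +y 250 mm; origin under the head.
- chisel: Chisel lying on the bench, 260 mm long along its x, 26 mm thick; origin under its middle.
- ratchet: Socket ratchet lying on the bench, 230 mm long along its x, 24 mm thick; origin under its middle.
- adapter: Small steel square-drive adapter standing on the bench, 24 mm in diameter, 34 mm high; origin under its centre.

How it is judged:
By the outcome, as a careful person would: the job done as asked, in the order asked, and still so for the second after the job is handed in, while the arm keeps its last pose, push and grip.
It also fails if it takes over 72 s, if anything falls off the work surface, if the arm or the gripper's body presses on something with over 40 N, if the wrist force passes 120 N, or if a joint passes its speed limit or range.

## Working session

There is one attempt and no reset: what is moved stays moved. The work goes in short steps, Python scripts to look and compute and a shell command to move; the robot and the scene stay as the last step left them, time stands still between calls to the robot, and variables do not carry over. Pictures are saved under pics/ and viewed, at most 10 in all, crops included, and the job is handed in when it is done.

```bash
mkdir -p pics; ls; python3 - <<'E'
from plant import *
import cv2
o=get_obs();print(o)
for n in("top","side"):
    s=snapshot(n);cv2.imwrite(f"pics/{n}0.png",cv2.resize(s["color"][:,:,::-1],(800,600),interpolation=cv2.INTER_CUBIC))
    print(n,s["fx"],s["fy"],s["cx"],s["cy"],s["R"],s["t"])
E
```

```text
pics
{'clock': 0.0, 'joint_pos': array([-5.74042523e+01,  2.05921386e+01,  6.33623380e-01, -2.06083676e-02,
       -7.01361919e+01, -1.65051994e+01]), 'qvel': array([ 0.0788543 , -0.0019559 ,  0.01565918, -0.01231189, -0.01854929,
       -0.03976506]), 'tau': array([ 1.62617314e-03, -5.82720315e+01,  2.93067920e+01,  6.99747339e+00,
        6.91502384e-03, -1.48123891e-04]), 'tool_pos': array([ 0.18700733, -0.64837432,  0.40371182]), 'orientation': array([ 1.79903691e+02, -8.33438970e-03, -1.63916463e+02]), 'force': array([-0.09707934,  0.34668503,  0.39649071]), 'moment': array([0.07398127, 0.04128487, 0.00575953]), 'gripper_force': 0.0, 'opening': 0.08735040409126094}
top 353.69601069065715 353.69601069065715 255.6111021209269 192.480610247137 [[ 0.02464454 -0.9995323   0.01810592]
 [-0.99671983 -0.0259637  -0.07665165]
 [ 0.0770859  -0.01615748 -0.99689352]] [-0.04437697  0.55449267  1.13030187]
side 397.4940754521081 397.4940754521081 251.41181365184627 192.33469201431467 [[-0.81691737 -0.5766551  -0.01071941]
 [-0.34162101  0.49876423 -0.79657349]
 [ 0.46469463 -0.64707274 -0.60444666]] [0.47129665 0.26836293 0.8600655 ]
```

View pics/top0.png

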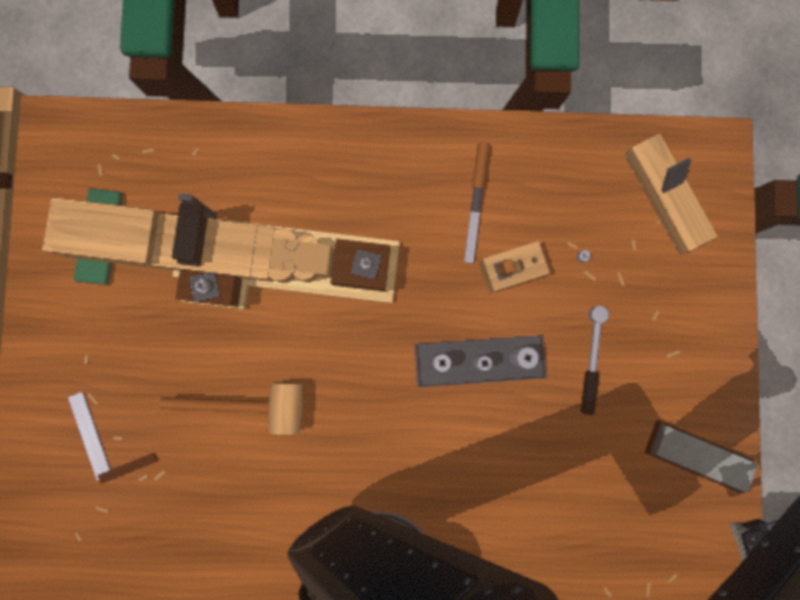

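View pics/side0.png

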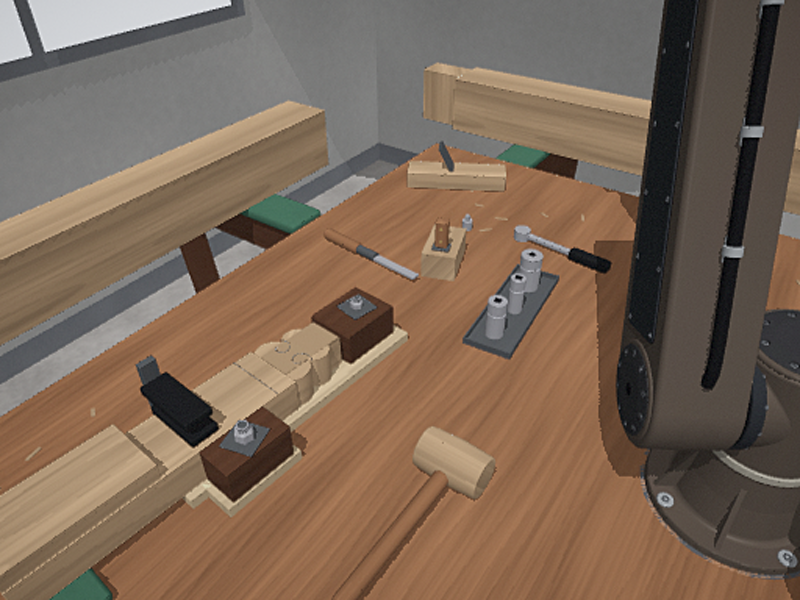

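The top view shows the end stop at about (365,265), the rack at (516,266), and the tray sockets at (442,363), (485,363) and (528,357), all in 800-px coordinates. The side view shows the same scene, with the side-stop nut at (243,432) and the end-stop nut at (357,303). I'll zoom in on both.

```bash
cat > h.py <<'E'
from plant import *
import numpy as np, cv2
def proj(s,X):
    c=s["R"]@np.array(X,float)+s["t"]; return np.array([s["fx"]*c[0]/c[2]+s["cx"],s["fy"]*c[1]/c[2]+s["cy"]])
def ray(s,p):
    d=s["R"].T@np.array([(p[0]-s["cx"])/s["fx"],(p[1]-s["cy"])/s["fy"],1.]); return -s["R"].T@s["t"],d/np.linalg.norm(d)
def plane(s,p,z):
    o,d=ray(s,p); return o+d*(z-o[2])/d[2]
def tri(s1,p1,s2,p2):
    o1,d1=ray(s1,p1);o2,d2=ray(s2,p2)
    a=np.linalg.lstsq(np.c_[d1,-d2],o2-o1,rcond=None)[0]
    A=o1+a[0]*d1;B=o2+a[1]*d2;return (A+B)/2,np.linalg.norm(A-B)
def crop(s,name,x,y,w,h,k):
    im=cv2.resize(s["color"][y:y+h,x:x+w,::-1],(w*k,h*k),interpolation=cv2.INTER_CUBIC)
    for i in range(0,w,10):cv2.line(im,(i*k,0),(i*k,4 if i%50 else 12),(0,255,255),1)
    for i in range(0,h,10):cv2.line(im,(0,i*k),(4 if i%50 else 12,i*k),(0,255,255),1)
    cv2.imwrite(f"pics/{name}.png",im)
E
python3 - <<'E'
from h import *
s=snapshot("top")
crop(s,"topc",165,145,190,105,4)
t=snapshot("side")
import pickle;pickle.dump((s,t),open("s0.pkl","wb"))
a=cv2.resize(t["color"][140:232,190:365,::-1],None,fx=4,fy=4,interpolation=cv2.INTER_CUBIC)
cv2.imwrite("pics/sidec.png",a)
E
```

```text
(no output)
```

View pics/topc.png

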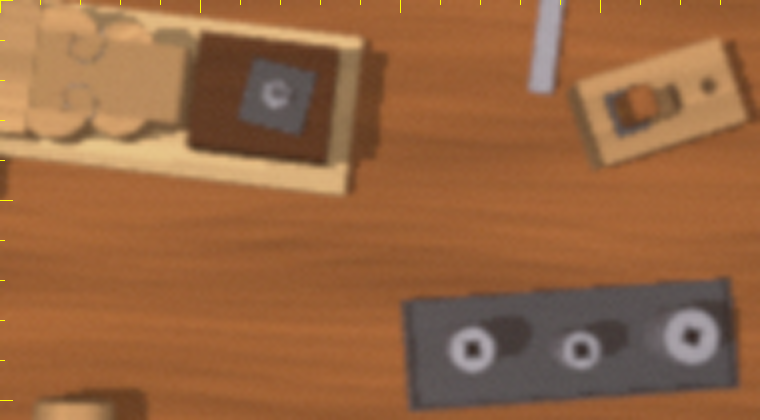

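View pics/sidec.png

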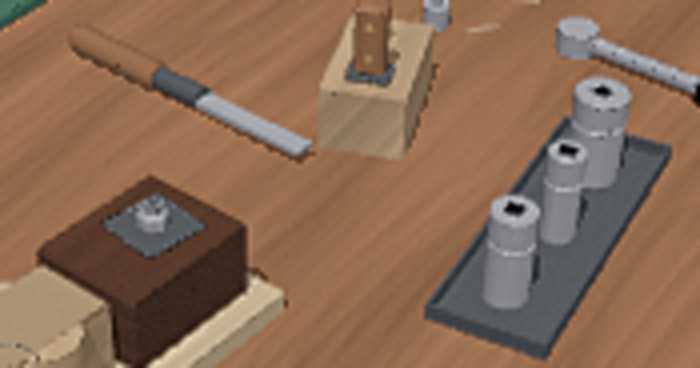

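The end-stop nut looks like (234,168.5) in full-image pixels, and it is small. The sockets, left to right, look like 24, 19 and 30. I'll measure positions by segmentation.

```bash
cat > m1.py <<'E'
from h import *
import pickle
s,t=pickle.load(open("s0.pkl","rb"))
np.set_printoptions(precision=4,suppress=True)
def big(mask,roi,n=1):
    m=np.zeros_like(mask);x,y,w,h=roi;m[y:y+h,x:x+w]=mask[y:y+h,x:x+w]
    c,_=cv2.findContours(m,cv2.RETR_EXTERNAL,cv2.CHAIN_APPROX_NONE)
    return sorted(c,key=cv2.contourArea)[::-1][:n]
H=cv2.cvtColor(s["color"],cv2.COLOR_RGB2HSV);Ht=cv2.cvtColor(t["color"],cv2.COLOR_RGB2HSV)
S=s["color"].astype(int)
# sockets tops, bright gray
grey=((H[...,1]<60)&(H[...,2]>135)).astype(np.uint8)
for r in[(265,215,30,32),(298,215,25,32),(322,212,30,32)]:
    c=big(grey,r)[0];(cx,cy),rad=cv2.minEnclosingCircle(c);b=cv2.boundingRect(c)
    p=plane(s,(cx,cy),.079);print("sock",cx,cy,rad,b,p,"R",np.hypot(*p[:2]),"diam",rad*2*np.linalg.norm(p-(-s["R"].T@s["t"]))/s["fx"])
def rect(name,m,roi,z):
    c=big(m,roi)[0];q=cv2.boxPoints(cv2.minAreaRect(c));P=np.array([plane(s,x,z) for x in q])
    e=np.diff(np.r_[P,P[:1]],axis=0)[:,:2];L=np.linalg.norm(e,axis=1)
    print(name,"area",cv2.contourArea(c),"ctr",P.mean(0),"sides",L[:2],"dirs",np.degrees(np.arctan2(e[:2,1],e[:2,0])))
dark=((H[...,2]<105)&(H[...,1]>90)).astype(np.uint8)
rect("stop",dark,(205,148,48,42),.078)
wash=((H[...,1]<70)&(H[...,2]<140)).astype(np.uint8);wash=cv2.morphologyEx(wash|((H[...,1]<70).astype(np.uint8)),cv2.MORPH_CLOSE,np.ones((3,3)))
rect("washer",wash,(218,152,30,32),.082)
tray=((H[...,1]<90)).astype(np.uint8)
rect("tray",tray,(262,210,92,42),.014)
rack=((H[...,0]>12)&(H[...,2]>170)).astype(np.uint8)
rect("rack",rack,(305,150,52,42),.056)
print("HSV rack/handle/bench",H[160,345],H[171,325],H[200,325],"dark",H[180,240],"nose",H[165,205],"tray",H[240,290])
for nm,p in[("bolt",(234.25,168.5))]:
    for z in(.101,.107):print(nm,z,plane(s,p,z))
for n,q in dict(TL=(203,32),TR=(338,48),BR=(326,165),BL=(190,148),noseTR=(185,42),noseBR=(180,125)).items():print(n,plane(s,(165+q[0]/4,145+q[1]/4),.078))
E
python3 m1.py
```

```text
sock 282.5 232.0 5.4084272384643555 (278, 227, 10, 11) [ 0.4314 -0.115   0.079 ] R 0.4464808550509516 diam 0.03353476482446338
sock 309.5 232.125 4.155292510986328 (306, 228, 8, 9) [ 0.433  -0.1982  0.079 ] R 0.47622173635951526 diam 0.026020480844048108
sock 337.2021179199219 228.8085174560547 6.4473490715026855 (331, 223, 13, 13) [ 0.4453 -0.2837  0.079 ] R 0.5279373575721794 diam 0.04100254019547259
stop area 928.5 ctr [0.621  0.0532 0.078 ] sides [0.0882 0.1131] dirs [ -4.8186 -95.3214]
washer area 218.0 ctr [0.6228 0.0396 0.082 ] sides [0.0484 0.0489] dirs [ -12.1394 -102.5906]
tray area 2115.0 ctr [ 0.4358 -0.2014  0.014 ] sides [0.2686 0.0885] dirs [ -84.5184 -175.6094]
rack area 759.0 ctr [ 0.6354 -0.2637  0.056 ] sides [0.119  0.0755] dirs [ -70.6448 -161.9461]
HSV rack/handle/bench [ 15 129 191] [ 12 170 165] [ 13 170 165] dark [ 12 168  97] nose [ 15 124 185] tray [ 5 17 90]
bolt 0.101 [0.6208 0.0378 0.101 ]
bolt 0.107 [0.62   0.0375 0.107 ]
TL [0.6713 0.0979 0.078 ]
TR [ 0.6616 -0.0076  0.078 ]
BR [ 0.5697 -0.0007  0.078 ]
BL [0.5802 0.1049 0.078 ]
noseTR [0.663  0.1116 0.078 ]
noseBR [0.5979 0.1133 0.078 ]
```

```bash
cat >> m1.py <<'E'
print("----")
cut=lambda x,y:((x+.5)/1.5625-.5,(y+.5)/1.5625-.5)
ct=lambda x,y:((x+.5)/4-.5+165,(y+.5)/4-.5+145)
cs=lambda x,y:((x+.5)/4-.5+190,(y+.5)/4-.5+140)
print("handle top",tri(s,ct(640,103),t,cut(442,223)))
print("handle top plane",plane(s,ct(640,103),.121), "side",plane(t,cut(442,223),.121))
print("collar side",plane(t,cs(370,74),.061))
print("bolt",tri(s,ct(277,93),t,cs(152,203)), "s19 top",tri(s,ct(581,350),t,cs(567,151)))
print("rack corners",[plane(s,ct(*q),.056)[:2] for q in((575,85),(722,38),(748,120),(600,167))])
print("stop side corners",[plane(t,cs(*q),.078)[:2] for q in((150,177),(245,232),(134,306),(38,252))])
def need(p,yaw,z):
    o=get_obs();ps=np.radians(o["orientation"][2]);d=np.r_[p,z]-o["tool_pos"]
    print("need mm x,y,z",1e3*np.array([d[0]*np.cos(ps)+d[1]*np.sin(ps),d[0]*np.sin(ps)-d[1]*np.cos(ps),-d[2]]),"turn z",o["orientation"][2]-yaw)
E
python3 m1.py|sed -n '/----/,$p'
```

```text
----
handle top (array([ 0.6211, -0.2344,  0.117 ]), np.float64(0.0020535780821251026))
handle top plane [ 0.6197 -0.2341  0.121 ] side [ 0.6186 -0.228   0.121 ]
collar side [ 0.6212 -0.233   0.061 ]
bolt (array([0.6239, 0.0397, 0.1006]), np.float64(0.0026056515491358844)) s19 top (array([ 0.4339, -0.1987,  0.0804]), np.float64(0.0017382574434957054))
rack corners [array([ 0.6422, -0.1958]), array([ 0.6834, -0.3132]), array([ 0.6178, -0.3344]), array([ 0.5771, -0.2165])]
stop side corners [array([ 0.6646, -0.0063]), array([0.5725, 0.0073]), array([0.5866, 0.11  ]), array([0.6738, 0.103 ])]
```

```bash

python3 -m handwheel '[[1,-1,0.52,0,0,0,-0.4],[1,-1,0.52,0,0,0,0],[1,-1,0.52,0,0,0,0],[1,-1,0.52,0,0,0,0],[1,-1,0.52,0,0,0,0]]'
python3 -m handwheel '[[1,-1,0.52,0,0,0,0],[1,-1,0.52,0,0,0,0],[1,-1,0.52,0,0,0,0],[1,-1,0.52,0,0,0,0],[1,-1,0.52,0,0,0,0]]' >/dev/null
python3 -m handwheel '[[1,-1,0.52,0,0,0,0],[1,-1,0.52,0,0,0,0],[1,-1,0.52,0,0,0,0],[1,-1,0.52,0,0,0,0],[1,-1,0.52,0,0,0,0]]' >/dev/null
python3 -m handwheel '[[1,-1,0.52,0.6,0,0,0],[1,-1,0.52,0.6,0,0,0],[1,-1,0.52,0.6,0,0,0],[1,0,0,0,0,0,0],[1,0,0,0,0,0,0]]'
python3 - <<'E'
from m1 import *
need((.6205,-.235),-161.5,.25)
E
```

```text
clock: 0.82
tool_pos: [0.2864, -0.5473, 0.4045]
orientation: [180.0, -0.0, -161.5]
force: [-0.3, -0.2, -0.0]
opening: 0.0875
gripper_force: 0.0
clock: 2.7
tool_pos: [0.5403, -0.2849, 0.3598]
orientation: [-180.0, -0.0, -161.5]
force: [-0.0, 0.3, 0.1]
opening: 0.0875
gripper_force: 0.0
sock 282.5 232.0 5.4084272384643555 (278, 227, 10, 11) [ 0.4314 -0.115   0.079 ] R 0.4464808550509516 diam 0.03353476482446338
sock 309.5 232.125 4.155292510986328 (306, 228, 8, 9) [ 0.433  -0.1982  0.079 ] R 0.47622173635951526 diam 0.026020480844048108
sock 337.2021179199219 228.8085174560547 6.4473490715026855 (331, 223, 13, 13) [ 0.4453 -0.2837  0.079 ] R 0.5279373575721794 diam 0.04100254019547259
stop area 928.5 ctr [0.621  0.0532 0.078 ] sides [0.0882 0.1131] dirs [ -4.8186 -95.3214]
washer area 218.0 ctr [0.6228 0.0396 0.082 ] sides [0.0484 0.0489] dirs [ -12.1394 -102.5906]
tray area 2115.0 ctr [ 0.4358 -0.2014  0.014 ] sides [0.2686 0.0885] dirs [ -84.5184 -175.6094]
rack area 759.0 ctr [ 0.6354 -0.2637  0.056 ] sides [0.119  0.0755] dirs [ -70.6448 -161.9461]
HSV rack/handle/bench [ 15 129 19
[... 290 characters left out ...]
 ]
noseBR [0.5979 0.1133 0.078 ]
----
handle top (array([ 0.6211, -0.2344,  0.117 ]), np.float64(0.0020535780821251026))
handle top plane [ 0.6197 -0.2341  0.121 ] side [ 0.6186 -0.228   0.121 ]
collar side [ 0.6212 -0.233   0.061 ]
bolt (array([0.6239, 0.0397, 0.1006]), np.float64(0.0026056515491358844)) s19 top (array([ 0.4339, -0.1987,  0.0804]), np.float64(0.0017382574434957054))
rack corners [array([ 0.6422, -0.1958]), array([ 0.6834, -0.3132]), array([ 0.6178, -0.3344]), array([ 0.5771, -0.2165])]
stop side corners [array([ 0.6646, -0.0063]), array([0.5725, 0.0073]), array([0.5866, 0.11  ]), array([0.6738, 0.103 ])]
need mm x,y,z [-91.8374  21.8284 109.7712] turn z 0.011374494669752266
```

```bash
cat >> h.py <<'E'
np.set_printoptions(precision=4,suppress=True)
def need(p,yaw,z):
    o=get_obs();ps=np.radians(o["orientation"][2]);d=np.r_[p,z]-o["tool_pos"]
    print("need mm x,y,z",1e3*np.array([d[0]*np.cos(ps)+d[1]*np.sin(ps),d[0]*np.sin(ps)-d[1]*np.cos(ps),-d[2]]),"turn z",o["orientation"][2]-yaw)
def st():
    o=get_obs();print(o["clock"],o["tool_pos"],o["orientation"],"F",o["force"],"M",o["moment"],o["opening"],o["gripper_force"])
E
python3 -m handwheel '[[1,-0.92,0.22,0,0,0,0],[1,-0.92,0.22,0,0,0,0],[1,-0.92,0.22,0,0,0,0],[1,-0.92,0.22,0.4,0,0,0],[1,0,0,0,0,0,0]]'
python3 - <<'E'
from h import *
t=snapshot("side");a=t["color"][90:200,230:370]
cv2.imwrite("pics/g1.png",cv2.resize(a[:,:,::-1],None,fx=5,fy=5,interpolation=cv2.INTER_CUBIC))
E
```

```text
clock: 3.32
tool_pos: [0.6222, -0.2332, 0.3475]
orientation: [179.9, -0.1, -161.4]
force: [-0.4, -0.1, -0.3]
opening: 0.0882
gripper_force: 0.0
```

View pics/g1.png

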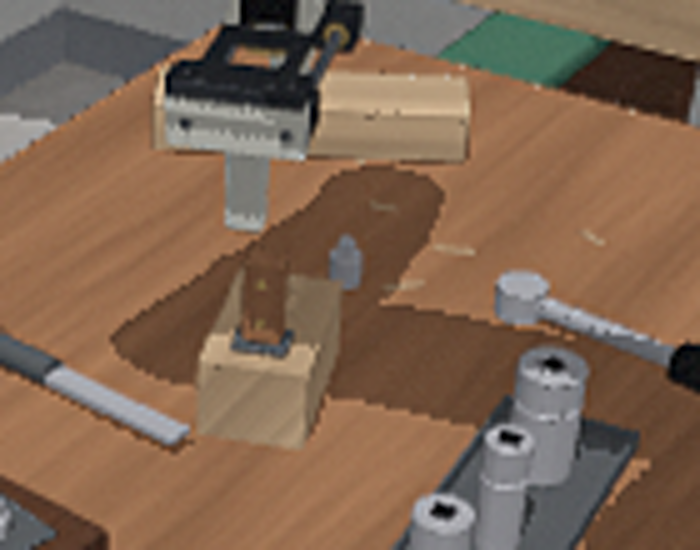

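The gripper is squarely above the handle, which stands at about (265,300) in the crop. I'll descend and grip.

```bash

python3 -m handwheel '[[1,0,0,1,0,0,0],[1,0,0,1,0,0,0],[1,0,0,1,0,0,0],[1,0,0,0.9,0,0,0],[1,0,0,0,0,0,0]]'
python3 -m handwheel '[[-1,0,0,0,0,0,0],[-1,0,0,0,0,0,0],[-1,0,0,0,0,0,0],[-1,0,0,0,0,0,0],[-1,0,0,0,0,0,0]]'
```

```text
clock: 4.0
tool_pos: [0.6198, -0.2348, 0.2503]
orientation: [179.9, -0.2, -161.5]
force: [-0.2, -0.4, 0.2]
opening: 0.0876
gripper_force: 0.0
clock: 4.62
tool_pos: [0.6207, -0.2347, 0.2523]
orientation: [-180.0, 0.0, -161.5]
force: [-0.4, 0.3, -0.0]
opening: 0.0434
gripper_force: 0.0
```

```bash

python3 -m handwheel '[[-1,0,0,0,0,0,0],[-1,0,0,0,0,0,0],[-1,0,0,0,0,0,0],[-1,0,0,0,0,0,0],[-1,0,0,0,0,0,0]]'
python3 -m handwheel '[[-1,0,0,-0.3,0,0,0],[-1,0,0,-0.7,0,0,0],[-1,0,0,-0.7,0,0,0],[-1,0,0,-0.7,0,0,0],[-1,0,0,0,0,0,0]]'
python3 - <<'E'
from h import *
t=snapshot("side");a=t["color"][80:190,230:370]
cv2.imwrite("pics/g2.png",cv2.resize(a[:,:,::-1],None,fx=5,fy=5,interpolation=cv2.INTER_CUBIC))
st();need((.6265,.1065),-95-0.0,.345)
E
```

```text
clock: 5.25
tool_pos: [0.6209, -0.2351, 0.2522]
orientation: [-180.0, 0.0, -161.5]
force: [1.0, -4.6, -1.5]
opening: 0.0201
gripper_force: 30.0
clock: 5.88
tool_pos: [0.6211, -0.2344, 0.314]
orientation: [-179.9, 0.2, -161.5]
force: [0.2, -0.4, -1.1]
opening: 0.0197
gripper_force: 30.0
5.925 [ 0.6207 -0.2344  0.3127] [ 179.9982    0.0712 -161.5084] F [-0.5431 -0.8998 -1.2626] M [0.0124 0.0782 0.0342] 0.019871995981009104 29.962415099143982
need mm x,y,z [-113.6173  321.4428  -32.2594] turn z -66.50840432017631
```

View pics/g2.png

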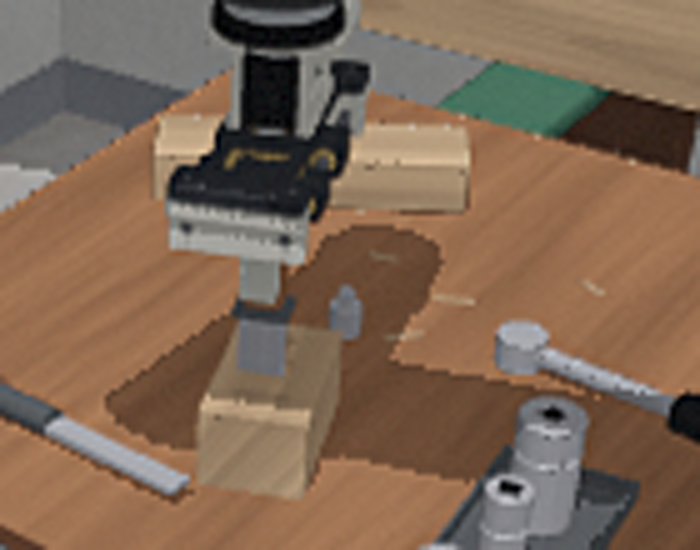

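Gripped across its 20 mm thickness and lifted, with the blade almost clear. Next: raise it, turn 24° and carry it across.

```bash

python3 -m handwheel '[[-1,0,0,-0.6,0,0,0],[-1,0,0,-0.6,0,0,1],[-1,0,0,-0.6,0,0,1],[-1,0,0,-0.7,0,0,1],[-1,0,0,0,0,0,1]]'
python3 - <<'E'
from h import *
st();need((.6265,.1065),174.5,.375)
E
```

```text
clock: 6.55
tool_pos: [0.621, -0.2347, 0.3768]
orientation: [-180.0, 0.1, 174.3]
force: [-0.5, 0.7, -1.3]
opening: 0.0198
gripper_force: 30.0
6.55 [ 0.621  -0.2347  0.3768] [-179.9825    0.1401  174.3075] F [-0.5027  0.6953 -1.2996] M [0.049  0.0072 0.0199] 0.01979093230687223 29.959860742092133
need mm x,y,z [ 28.4072 340.0971   1.7685] turn z -0.19247721654616612
```

```bash

python3 -m handwheel '[[-1,0.08,0.97,0,0,0,0],[-1,0.08,0.97,0,0,0,0],[-1,0.08,0.97,0,0,0,0],[-1,0.08,0.97,0,0,0,0],[-1,0.08,0.97,0,0,0,0]]' >/dev/null
python3 -m handwheel '[[-1,0.08,0.97,0,0,0,0],[-1,0.08,0.97,0,0,0,0],[-1,0.08,0.97,0,0,0,0],[-1,0.08,0.97,0,0,0,0],[-1,0.08,0.97,0,0,0,0]]' >/dev/null
python3 -m handwheel '[[-1,0.08,0.97,0,0,0,0],[-1,0.08,0.97,0,0,0,0],[-1,0.08,0.97,0,0,0,0],[-1,0.08,0.97,0,0,0,0],[-1,0,0,0,0,0,0]]'
python3 -m handwheel '[[-1,0,0,0.8,0,0,0],[-1,0,0,0.4,0,0,0],[-1,0,0,0,0,0,0]]'
python3 - <<'E'
from h import *
t=snapshot("side");a=t["color"][110:240,150:310]
a=cv2.resize(a[:,:,::-1],None,fx=5,fy=4.6,interpolation=cv2.INTER_CUBIC)
a=cv2.resize(t["color"][120:240,155:315][:,:,::-1],None,fx=5,fy=5,interpolation=cv2.INTER_CUBIC)
cv2.imwrite("pics/g3.png",a)
st()
for n,X in dict(gap0=(.6265,.1065,.078)).items():print(n,proj(t,X),(proj(t,X)-[155,120])*5)
o=get_obs();p=o["tool_pos"];print("tip est crop",(proj(t,p-[0,0,.241])-[155,120])*5)
E
```

```text
clock: 8.43
tool_pos: [0.6255, 0.1079, 0.3746]
orientation: [180.0, -0.0, 174.6]
force: [0.9, -0.6, -2.0]
opening: 0.0199
gripper_force: 30.0
clock: 8.8
tool_pos: [0.6253, 0.1056, 0.3439]
orientation: [-179.9, -0.1, 174.5]
force: [-0.2, -0.2, -0.5]
opening: 0.0201
gripper_force: 30.0
8.85 [0.6256 0.1056 0.3446] [-179.9681   -0.022   174.474 ] F [ 0.1547 -0.7507 -0.9136] M [-0.0342 -0.1064 -0.0177] 0.01996500712779042 29.972389340400696
gap0 [211.9549 209.7388] [284.7745 448.694 ]
tip est crop [283.6897 409.988 ]
```

View pics/g3.png

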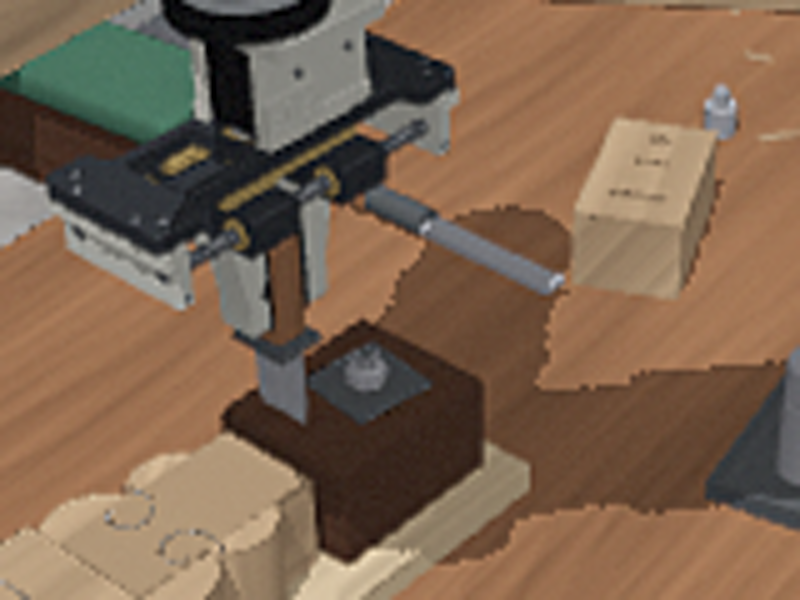

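```bash
python3 - <<'E'
from h import *
import pickle
s,t=pickle.load(open("s0.pkl","rb"))
f=lambda x,y:((x+.5)/5-.5+155,(y+.5)/5-.5+120)
for q in((230,433),(308,480),(225,412),(284,409)):print(q,plane(t,f(*q),.078))
# intensity profiles across gap in original pictures, along gap y through 3 x offsets
u=np.array([.0958,.9954]);v=np.array([.9954,-.0958])
for n,c in(("top",s),("side",t)):
  g=cv2.cvtColor(c["color"],cv2.COLOR_RGB2GRAY).astype(np.float32)
  for x in(-.02,0,.02):
    P=[proj(c,np.r_[np.array([.6275,.1065])+x*v+k*1e-3*u,.078]) for k in range(-16,17,2)]
    P=np.array(P,np.float32);print(n,x,cv2.remap(g,P[:,0][None],P[:,1][None],cv2.INTER_LINEAR)[0].astype(int))
# lateral extent of nose end, 8 mm beyond gap, top view
for k in(10,14):
  X=np.arange(-48,49,4);P=np.array([proj(s,np.r_[np.array([.6275,.1065])+x*1e-3*v+k*1e-3*u,.078]) for x in X],np.float32)
  print(k,cv2.remap(cv2.cvtColor(s["color"],cv2.COLOR_RGB2GRAY).astype(np.float32),P[:,0][None],P[:,1][None],cv2.INTER_LINEAR)[0].astype(int))
E
```

```text
(230, 433) [0.6606 0.1122 0.078 ]
(308, 480) [0.6025 0.1184 0.078 ]
(225, 412) [0.6745 0.1003 0.078 ]
(284, 409) [0.6501 0.0804 0.078 ]
top -0.02 [ 69  69  69  68  68  68  68  69  73  80  87  98 113 129 141 145 147]
top 0 [ 66  66  66  67  67  68  69  71  75  80  86  98 114 129 139 146 147]
top 0.02 [ 68  69  67  66  66  66  67  70  77  82  87  98 111 126 137 144 147]
side -0.02 [ 64  66  64  62  63  63  64  63  59  51  47  57  97 141 163 157 154]
side 0 [ 64  65  65  66  65  65  64  62  58  49  46  55  93 135 155 154 152]
side 0.02 [ 66  65  66  66  65  64  63  62  57  46  43  62  98 138 155 154 151]
10 [198 192 180 139 102 110 125 129 129 128 128 129 129 128 128 128 127 126
 126 126 126 126 126 143 176]
14 [197 192 177 128 101 120 143 145 146 145 146 145 146 146 146 145 145 144
 144 143 133 127 125 136 175]
```

```bash

python3 -m handwheel '[[-1,-0.15,0.115,0.3,0,0,0],[-1,0,0,0.4,0,0,0],[-1,0,0,0.3,0,0,0],[-1,0,0,0,0,0,0]]'
python3 -m handwheel '[[-1,0,0,0.15,0,0,0],[-1,0,0,0.15,0,0,0],[-1,0,0,0,0,0,0]]'
python3 -c "from h import *;st()"
```

```text
clock: 9.35
tool_pos: [0.6292, 0.1083, 0.3186]
orientation: [-180.0, -0.1, 174.5]
force: [-0.0, -0.0, -0.8]
opening: 0.02
gripper_force: 30.0
clock: 9.72
tool_pos: [0.6293, 0.1084, 0.3119]
orientation: [-180.0, -0.0, 174.5]
force: [0.6, -0.6, -0.6]
opening: 0.0198
gripper_force: 30.0
9.725 [0.6293 0.1084 0.3119] [-179.9894   -0.0258  174.4864] F [ 0.584  -0.6236 -0.6477] M [-0.0675 -0.0273  0.0044] 0.01979362476993962 29.972233772277832
```

```bash

python3 -m handwheel '[[-1,0,0,0.15,0,0,0],[-1,0,0,0.15,0,0,0],[-1,0,0,0,0,0,0]]'
python3 -c "from h import *;st()"
```

```text
clock: 10.1
tool_pos: [0.6294, 0.1086, 0.3043]
orientation: [180.0, -0.0, 174.5]
force: [0.2, 1.6, -1.3]
opening: 0.0201
gripper_force: 30.0
10.1 [0.6294 0.1086 0.3043] [179.9869  -0.0136 174.4865] F [ 0.231   1.5716 -1.3225] M [0.5254 0.0179 0.0447] 0.02014291502698612 29.97606933116913
```

```bash

python3 -m handwheel '[[-1,0,0.03,0.1,0,0,0],[-1,0,0,0.2,0,0,0],[-1,0,0,0,0,0,0]]'
python3 -c "from h import *;st()"
```

```text
clock: 10.48
tool_pos: [0.6293, 0.109, 0.2965]
orientation: [-180.0, -0.1, 174.5]
force: [-0.2, -0.3, -0.6]
opening: 0.0198
gripper_force: 30.0
10.475 [0.6293 0.109  0.2965] [-179.967    -0.0594  174.4811] F [-0.2192 -0.3373 -0.625 ] M [ 0.0013 -0.0296  0.0028] 0.019822422712496384 29.972487688064575
```

```bash

python3 -m handwheel '[[-1,0,0.01,0.4,0,0,0],[-1,0,0,0.35,0,0,0],[-1,0,0,0,0,0,0]]'
python3 -m handwheel '[[-1,0,0,0.08,0,0,0],[-1,0,0,0.04,0,0,0],[-1,0,0,0,0,0,0]]'
python3 -c "from h import *;st()"
```

```text
clock: 10.85
tool_pos: [0.6292, 0.1092, 0.2771]
orientation: [-179.9, -0.1, 174.5]
force: [0.0, 0.2, -2.3]
opening: 0.0197
gripper_force: 30.0
clock: 11.22
tool_pos: [0.6296, 0.1094, 0.2755]
orientation: [180.0, 0.0, 174.5]
force: [0.1, -0.2, -1.4]
opening: 0.02
gripper_force: 30.0
11.225 [0.6296 0.1094 0.2755] [179.9932   0.0105 174.4849] F [ 0.1182 -0.1711 -1.3761] M [-0.0316 -0.0103  0.0058] 0.020018464202326235 29.972383975982666
```

```bash

python3 -m handwheel '[[-1,0,0,0.06,0,0,0],[-1,0,0,0.0,0,0,0],[-1,0,0,0,0,0,0]]'
python3 -m handwheel '[[-1,0,0,0.04,0,0,0],[-1,0,0,0,0,0,0],[-1,0,0,0,0,0,0]]'
python3 -c "from h import *;st()"
```

```text
clock: 11.6
tool_pos: [0.6296, 0.1094, 0.2741]
orientation: [180.0, 0.0, 174.5]
force: [0.8, 0.3, -0.2]
opening: 0.0198
gripper_force: 30.0
clock: 11.98
tool_pos: [0.6296, 0.1094, 0.274]
orientation: [180.0, 0.0, 174.5]
force: [-2.1, 0.1, 6.9]
opening: 0.0198
gripper_force: 30.0
11.975 [0.6296 0.1094 0.274 ] [179.9895   0.0494 174.509 ] F [-2.0555  0.1398  6.8806] M [0.0385 1.0083 0.0314] 0.019753620821463754 29.985875487327576
```

Collar contact (6.9 N, TCP z 0.274 as predicted). I'll open only partway, because the bolt is close to the finger backs, and then retreat upward.

```bash

python3 -m handwheel '[[-0.1,0,0,-0.02,0,0,0],[-0.1,0,0,0,0,0,0],[-0.1,0,0,0,0,0,0],[-0.1,0,0,0,0,0,0]]'
python3 -m handwheel '[[-0.1,0,0,-0.4,0,0,0],[-0.1,0,0,-0.8,0,0,0],[-0.1,0,0,-1,0,0,0],[-0.1,0,0,-1,0,0,0],[-0.1,0,0,-0.5,0,0,0]]'
python3 - <<'E'
from h import *
need((.4333,-.1985),174.5,.34)
E
```

```text
clock: 12.48
tool_pos: [0.6295, 0.1094, 0.2732]
orientation: [-180.0, -0.0, 174.5]
force: [0.7, -0.9, 0.8]
opening: 0.0391
gripper_force: 0.0
clock: 13.1
tool_pos: [0.6298, 0.1095, 0.3681]
orientation: [179.9, 0.1, 174.5]
force: [0.8, 0.1, -0.5]
opening: 0.0396
gripper_force: 0.0
need mm x,y,z [ 166.0503 -325.3782   28.1338] turn z -0.0027707476601790404
```

```bash

python3 -m handwheel '[[0.14,0.51,-1,0,0,0,0],[0.14,0.51,-1,0,0,0,0],[0.14,0.51,-1,0,0,0,0],[0.14,0.51,-1,0,0,0,0],[0.14,0.51,-1,0,0,0,0]]' >/dev/null
python3 -m handwheel '[[0.14,0.51,-1,0,0,0,0],[0.14,0.51,-1,0,0,0,0],[0.14,0.51,-1,0,0,0,0],[0.14,0.51,-1,0,0,0,0],[0.14,0.51,-1,0,0,0,0]]' >/dev/null
python3 -m handwheel '[[0.14,0.51,-1,0.8,0,0,0],[0.14,0.51,-1,0.8,0,0,0],[0.14,0.51,-1,0.8,0,0,0],[0.14,0,0,0,0,0,0],[0.14,0,0,0,0,0,0]]'
python3 - <<'E'
from h import *
s=snapshot("top");t=snapshot("side")
cv2.imwrite("pics/k1.png",np.hstack([cv2.resize(c["color"][y:y+110,x:x+80,::-1],None,fx=5,fy=5,interpolation=cv2.INTER_CUBIC) for c,x,y in((s,190,140),(t,275,125))]))
need((.4335,-.1985),174.5,.207)
o=get_obs();p=o["tool_pos"]; print((proj(t,[.4335,-.1985,.079])-[275,125])*5,(proj(t,[p[0],p[1],p[2]-.178])-[275,125])*5)
E
```

```text
clock: 14.98
tool_pos: [0.4334, -0.1986, 0.3064]
orientation: [-180.0, 0.0, 174.5]
force: [-0.3, 0.5, 0.4]
opening: 0.0499
gripper_force: 0.0
need mm x,y,z [ 0.2653 -0.4385 99.6012] turn z 0.014505663136390012
[283.6275 264.1771] [292.6775 191.7827]
```

View pics/k1.png

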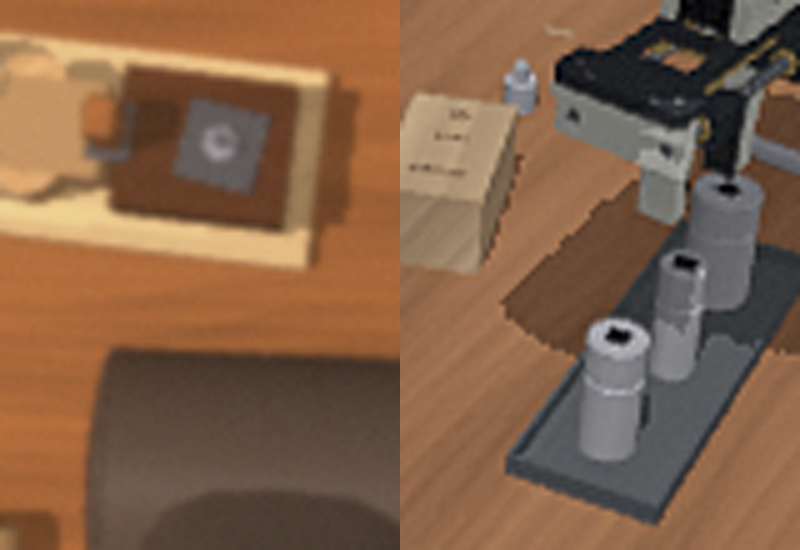

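The gauge stands in the gap, at (100,125) in the left half. The 19 mm socket top at (685,262) matches the prediction (684,264). I'll descend, centre it with one squeeze, turn 90°, then grip.

```bash

python3 -m handwheel '[[0.14,0,0,1,0,0,0],[0.14,0,0,1,0,0,0],[0.14,0,0,1,0,0,0],[0.14,0,0,0.98,0,0,0],[0.14,0,0,0,0,0,0]]'
python3 -m handwheel '[[-0.25,0,0,0,0,0,0],[-0.3,0,0,0,0,0,0],[-0.35,0,0,0,0,0,0],[-0.38,0,0,0,0,0,0],[-0.38,0,0,0,0,0,0]]'
python3 -m handwheel '[[0,0,0,0,0,0,0],[0,0,0,0,0,0,1],[0,0,0,0,0,0,1],[0,0,0,0,0,0,1],[0,0,0,0,0,0,1]]'
python3 -m handwheel '[[0,0,0,0,0,0,1],[0,0,0,0,0,0,1],[0,0,0,0,0,0,1],[0,0,0,0,0,0,1],[0,0,0,0,0,0,1]]' >/dev/null
python3 -m handwheel '[[0,0,0,0,0,0,1],[0,0,0,0,0,0,1],[0,0,0,0,0,0,1],[0,0,0,0,0,0,1],[0,0,0,0,0,0,0]]'
python3 -m handwheel '[[-1,0,0,0,0,0,0],[-1,0,0,0,0,0,0],[-1,0,0,0,0,0,0],[-1,0,0,0,0,0,0],[-1,0,0,0,0,0,0]]'
python3 -c "from h import *;st();print(get_obs()['joint_pos'])"
```

```text
clock: 15.7
tool_pos: [0.4333, -0.1977, 0.2055]
orientation: [-180.0, -0.2, 174.5]
force: [-0.2, 0.3, 0.2]
opening: 0.0501
gripper_force: 0.0
clock: 16.32
tool_pos: [0.4337, -0.1983, 0.207]
orientation: [-180.0, 0.1, 174.5]
force: [-0.0, -1.8, 6.8]
opening: 0.0272
gripper_force: 24.6
clock: 16.95
tool_pos: [0.4331, -0.1981, 0.2061]
orientation: [-180.0, -0.0, 150.3]
force: [1.0, -0.3, -0.4]
opening: 0.0437
gripper_force: 0.0
clock: 18.2
tool_pos: [0.4332, -0.1981, 0.2062]
orientation: [-180.0, -0.0, 96.5]
force: [0.5, -0.5, 1.1]
opening: 0.0435
gripper_force: 0.0
clock: 18.82
tool_pos: [0.4333, -0.1982, 0.2064]
orientation: [-180.0, -0.0, 96.5]
force: [0.4, 0.4, -1.4]
opening: 0.0278
gripper_force: 30.0
18.825 [ 0.4333 -0.1982  0.2064] [-179.9988   -0.003    96.4934] F [ 0.3525  0.3557 -1.4352] M [-0.1437 -0.0311  0.1114] 0.027763028369046313 29.995069485157728
[  -0.8409   15.4289  -38.0117   -0.0048  -36.561  -172.6618]
```

Gripped. Joint 6 is near its limit, so I'll turn the other way while lifting, back to yaw ~174.

```bash

python3 -m handwheel '[[-1,0,0,-0.5,0,0,0],[-1,0,0,-1,0,0,0],[-1,0,0,-1,0,0,0],[-1,0,0,-1,0,0,-1],[-1,0,0,-1,0,0,-1]]'
python3 -m handwheel '[[-1,0,0,-1,0,0,-1],[-1,0,0,0,0,0,-1],[-1,0,0,0,0,0,-1],[-1,0,0,0,0,0,-1],[-1,0,0,0,0,0,-1]]' >/dev/null
python3 -m handwheel '[[-1,0,0,0,0,0,-1],[-1,0,0,0,0,0,-1],[-1,0,0,0,0,0,-1],[-1,0,0,0,0,0,-1],[-1,0,0,0,0,0,0]]'
python3 -c "from h import *;st();need((.623,.0397),168.5,.345)"
```

```text
clock: 19.45
tool_pos: [0.433, -0.1982, 0.3206]
orientation: [180.0, 0.0, 108.7]
force: [0.1, 0.4, -2.4]
opening: 0.0273
gripper_force: 30.0
clock: 20.7
tool_pos: [0.4331, -0.1982, 0.3445]
orientation: [180.0, 0.0, 162.4]
force: [-0.2, 0.2, -1.8]
opening: 0.0271
gripper_force: 30.0
20.7 [ 0.4331 -0.1982  0.3445] [179.9893   0.022  162.4458] F [-0.2337  0.2386 -1.8031] M [-0.0198  0.0047 -0.0192] 0.027097616640592043 29.994353391230106
need mm x,y,z [-109.3394  284.0889   -0.4583] turn z -6.054211879254439
```

```bash

python3 -m handwheel '[[-1,-0.364,0.947,0,0,0,0],[-1,-0.364,0.947,0,0,0,0],[-1,-0.364,0.947,0,0,0,0],[-1,-0.364,0.947,0,0,0,0],[-1,-0.364,0.947,0,0,0,0]]' >/dev/null
python3 -m handwheel '[[-1,-0.364,0.947,0,0,0,0],[-1,-0.364,0.947,0,0,0,0],[-1,-0.364,0.947,0,0,0,0],[-1,-0.364,0.947,0,0,0,0],[-1,-0.364,0.947,0,0,0,0]]' >/dev/null
python3 -m handwheel '[[-1,-0.364,0.947,0,0,0,0],[-1,-0.364,0.947,0,0,0,0],[-1,0,0,0.4,0,0,0],[-1,0,0,0.4,0,0,0],[-1,0,0,0,0,0,0]]'
python3 - <<'E'
from h import *
st();need((.623,.0397),162.4,.31)
t=snapshot("side");cv2.imwrite("pics/k2.png",cv2.resize(t["color"][130:220,180:300,::-1],None,fx=6,fy=6,interpolation=cv2.INTER_CUBIC))
p=get_obs()["tool_pos"]
print("mouth c",(proj(t,p-[0,0,.2034])-[180,130])*6,"bolt",(proj(t,[.623,.0397,.101])-[180,130])*6)
E
```

```text
clock: 22.58
tool_pos: [0.6224, 0.0395, 0.3226]
orientation: [-179.9, -0.1, 162.5]
force: [0.5, -0.7, -1.1]
opening: 0.0276
gripper_force: 30.0
22.575 [0.6224 0.0395 0.3226] [-179.919    -0.1237  162.4585] F [ 0.5135 -0.6768 -1.1469] M [-0.0457 -0.0122 -0.0049] 0.027552839198292687 29.995215386152267
need mm x,y,z [-0.5433  0.3819 12.5784] turn z 0.05849037735893603
mouth c [289.1904 328.0898] bolt [290.2003 362.5192]
```

View pics/k2.png

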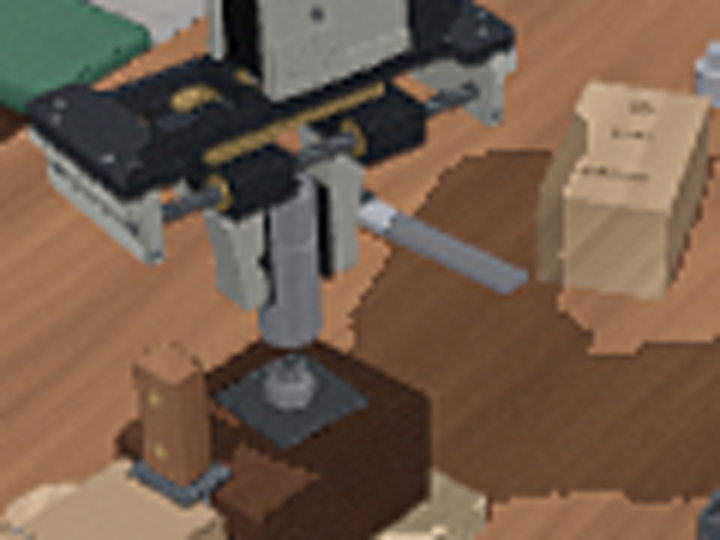

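The socket (centre about 291) is aligned over the bolt (290,365). I'll lower it gently.

```bash

python3 -m handwheel '[[-1,-0.02,0.01,0.4,0,0,0],[-1,0,0,0.4,0,0,0],[-1,0,0,0,0,0,0]]'
python3 -m handwheel '[[-1,0,0,0.12,0,0,0],[-1,0,0,0.12,0,0,0],[-1,0,0,0,0,0,0]]'
python3 -c "from h import *;st()"
```

```text
clock: 23.0
tool_pos: [0.6231, 0.0398, 0.3027]
orientation: [-179.9, -0.1, 162.5]
force: [-0.1, 0.2, -1.2]
opening: 0.0274
gripper_force: 30.0
clock: 23.38
tool_pos: [0.6235, 0.04, 0.2977]
orientation: [-180.0, -0.0, 162.5]
force: [0.3, -0.2, -1.1]
opening: 0.0274
gripper_force: 30.0
23.375 [0.6235 0.04   0.2977] [-179.9922   -0.0127  162.4876] F [ 0.3372 -0.1896 -1.117 ] M [-0.0288 -0.0819 -0.0306] 0.027389014422451986 29.995150566101074
```

```bash

python3 -m handwheel '[[-1,0,0,0.1,0,0,0],[-1,0,0,0,0,0,0]]'
python3 -m handwheel '[[-1,0,0,0.06,0,0,0],[-1,0,0,0,0,0,0]]'
python3 -c "from h import *;st()"
```

```text
clock: 23.62
tool_pos: [0.6235, 0.04, 0.2952]
orientation: [-180.0, -0.0, 162.5]
force: [0.7, -0.0, -2.1]
opening: 0.0276
gripper_force: 30.0
clock: 23.88
tool_pos: [0.6235, 0.04, 0.2938]
orientation: [-180.0, -0.0, 162.5]
force: [-0.6, 0.1, -1.5]
opening: 0.0276
gripper_force: 30.0
23.875 [0.6235 0.04   0.2938] [-179.9966   -0.007   162.4886] F [-0.568   0.0567 -1.5299] M [0.0024 0.0354 0.0448] 0.027587399925271615 29.9952413700521
```

```bash

python3 -m handwheel '[[-1,0,0,0.05,0,0,0],[-1,0,0,0,0,0,0]]'
python3 -m handwheel '[[-1,0,0,0.05,0,0,0],[-1,0,0,0,0,0,0]]'
python3 -c "from h import *;st()"
```

```text
clock: 24.12
tool_pos: [0.6235, 0.04, 0.2925]
orientation: [-180.0, -0.0, 162.5]
force: [0.7, 0.1, -1.5]
opening: 0.0273
gripper_force: 30.0
clock: 24.38
tool_pos: [0.6235, 0.04, 0.2913]
orientation: [-180.0, -0.0, 162.5]
force: [1.3, 0.2, -1.1]
opening: 0.0276
gripper_force: 30.0
24.375 [0.6235 0.04   0.2913] [-179.995    -0.0125  162.484 ] F [ 1.266   0.2281 -1.0625] M [-0.0666  0.0275  0.0138] 0.02758002105541782 29.99519493430853
```

```bash

python3 -m handwheel '[[-1,0,0,0.06,0,0,0],[-1,0,0,0,0,0,0]]'
python3 -m handwheel '[[-1,0,0,0.06,0,0,0],[-1,0,0,0,0,0,0]]'
python3 -c "from h import *;st()"
python3 -m handwheel '[[-1,0,0,0.06,0,0,0],[-1,0,0,0,0,0,0]]'
python3 -c "from h import *;st()"
```

```text
clock: 24.62
tool_pos: [0.6235, 0.04, 0.2898]
orientation: [-180.0, -0.0, 162.5]
force: [0.6, -0.7, -1.8]
opening: 0.0275
gripper_force: 30.0
clock: 24.88
tool_pos: [0.6235, 0.04, 0.2882]
orientation: [-180.0, -0.0, 162.5]
force: [-0.5, 1.0, -1.9]
opening: 0.0277
gripper_force: 30.0
24.875 [0.6235 0.04   0.2882] [-179.9924   -0.0132  162.4876] F [-0.4925  0.965  -1.919 ] M [-0.0186 -0.0117 -0.0329] 0.02774560450416721 29.995148610323668
clock: 25.12
tool_pos: [0.6235, 0.04, 0.2867]
orientation: [-180.0, -0.0, 162.5]
force: [-0.1, -0.6, -1.5]
opening: 0.0275
gripper_force: 30.0
25.125 [0.6235 0.04   0.2867] [-179.9898   -0.0152  162.4874] F [-0.0749 -0.5709 -1.509 ] M [-0.0886 -0.0124 -0.004 ] 0.02745823610879845 29.99522427096963
```

```bash

python3 -m handwheel '[[-1,0,0,0.04,0,0,0],[-1,0,0,0,0,0,0]]'
python3 -m handwheel '[[-1,0,0,0.04,0,0,0],[-1,0,0,0,0,0,0]]'
python3 -c "from h import *;st()"
```

```text
clock: 25.38
tool_pos: [0.6235, 0.04, 0.2858]
orientation: [-180.0, -0.0, 162.5]
force: [-1.0, -0.0, -1.3]
opening: 0.0275
gripper_force: 30.0
clock: 25.62
tool_pos: [0.6236, 0.04, 0.2854]
orientation: [180.0, 0.0, 162.5]
force: [-1.8, 0.4, 3.0]
opening: 0.0271
gripper_force: 30.0
25.625 [0.6236 0.04   0.2854] [179.9946   0.0256 162.4998] F [-1.7768  0.3656  2.9644] M [-0.0561  0.5098 -0.0078] 0.0270518636880179 29.99482361599803
```

```bash

python3 -m handwheel '[[-1,0,0,0.02,0,0,0],[-1,0,0,0,0,0,0],[-1,0,0,0,0,0,0]]'
python3 - <<'E'
from h import *
st()
t=snapshot("side");cv2.imwrite("pics/k3.png",cv2.resize(t["color"][110:240,170:350,::-1],None,fx=4.4,fy=4.4,interpolation=cv2.INTER_CUBIC))
E
```

```text
clock: 26.0
tool_pos: [0.6236, 0.04, 0.2853]
orientation: [180.0, 0.0, 162.5]
force: [-2.8, -0.1, 6.8]
opening: 0.0273
gripper_force: 30.0
26.0 [0.6236 0.04   0.2853] [179.9863   0.045  162.5033] F [-2.8286 -0.1007  6.8104] M [0.0532 1.0624 0.0251] 0.02733174466164721 29.994439501315355
```

View pics/k3.png

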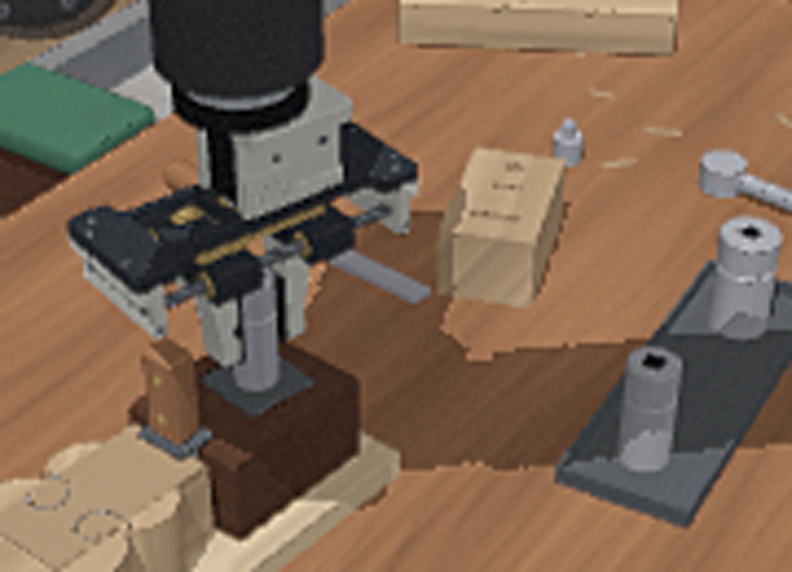

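The gripped socket stands on the washer at (258,385). The gauge stands in the gap at (172,400), and the other two sockets are upright in the tray. I'm handing the job in.

```bash
python3 -c "from plant import *;print(close_job())"
```

```text
the job is handed in; nothing more can be done
None
```

The job is handed in at 26 s: the gauge stands in the gap with its collar on the wood, and the arm still grips the 19 mm socket, upright and fully home over the end-stop nut; the 24 and 30 mm sockets stand upright in their tray.

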